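# Empty the tall roller tote over the tray's ledge

## Task

Empty the tall steel tote of its two test rollers into the roller tray: tip it over until it leans on the tray's raised ledge with its foot still on the bench and let go, then take it again in its lower half, near the foot, and finish the tip so that both rollers roll out into the tray. Leave the empty tote lying over the ledge, mouth down in the tray, with both rollers in the tray clear of its mouth, and do not disturb the other things on the bench.

Things in the scene. Friction and masses are not known exactly. Their poses are not given: they have to be found in the camera images.
- tote_mid (a point): Tall open-topped square tote of plain sheet steel, 62 x 62 mm outside, 200 mm tall, walls and floor 3 mm, about 0.3 kg empty (0.24 to 0.39), standing loose on the bench beside the ledge. This point is its centre, half-way up. z runs from foot to mouth; the flat sides face x and y; the rollers' axles lie along x, so it empties by tipping about x. Grip it across its x sides at any height.
- tote_mouth (a point): centre of the tote's open mouth, 100 mm from its centre along its z
- tote_foot (a point): centre of the tote's underside, 100 mm from its centre against its z. Leaning on the ledge at about 50 degrees the tote stays put by friction; empty, it also stays mouth down over the ledge at some 30 degrees below level, if the ledge carries it nearer the foot than half-way
- roller0_mid (a point): centre of the lower of two plain aluminium rollers, 40 mm diameter, 50 mm long along x, 0.14 kg, lying loose across the inside of the tote; it rolls freely once the tote slopes mouth-down
- roller1_mid (a point): centre of the upper roller, same size, lying on the lower one in the tote
- tray: Roller tray, sheet steel with a black rubber floor, fixed to the bench. Origin at bench level under the middle of its raised ledge. x runs along the ledge (ledge and tray 160 mm wide), the tray extends 290 mm from the ledge along -y; the tote stands on the +y side. Floor 4 mm above the bench; the other three walls are 50 mm high and 4 mm thick.
- ledge_top (a point): middle of the top of the tray's raised ledge, 73 mm above the bench: a level bar of 16 mm diameter with rubber on it, its centre line 65 mm high, over an upright plate 12 mm thick
- tachograph: black round tachograph unit, 140 mm diameter, 46 mm high, loose bystander; origin under its centre
- roller_cover: zinc die-cast roller cover, 66 x 120 x 34 mm, loose bystander; origin under its centre
- cup: tin cup, 72 mm diameter, 90 mm high (127 mm with the two copper spade connectors standing in it), loose bystander; origin under its centre

How it is judged:
By the outcome, as a careful person would: the job done as asked, in the order asked, and still so for the second after the job is handed in, with the robot touching nothing.
It also fails if it takes over 53 s, if anything falls off the work surface, if the arm or the gripper's body presses on something with over 40 N, if the wrist force passes 120 N, or if a joint passes its speed limit or range.

## Robot

A 6-joint arm with a two-finger parallel gripper is mounted at the origin on the work surface. World frame = base frame: x ahead of the robot, y to its left, z up, the work surface at z = 0. Lengths are in mm, angles in rad, forces in N, time in s.
With the tool pointing down it reaches from about 250 to 725 mm from the base axis. Payload 4 kg.
Tool frame: the origin (TCP) lies at the very end of the fingers, on their centre line; the grasp point (between the pads) lies 19 mm behind it; z points along the fingers, y is the line along which they close (so a half turn about z gives the same grasp; the last joint's range is limited). The gripper opens to 85 mm and grips with 20 to 120 N. Pads are 22 mm wide; open, the fingers measure 114 mm over their backs; the gripper's body (76 mm by 85 mm) begins 54 mm behind the grasp point. The pads swing forward as they close: fully open they stand 13 mm farther back than shut.
Start: joints at [-1.163, 0.241, 0.005, 1.335, 0, 1.571], TCP at [198.293, -458.998, 231.306] pointing down, gripper open.
Joint ranges: [-2.72, 2.72], [-1.05, 1.87], [-1.09, 1.28], [-1.99, 2.15], [-1.42, 1.44], [-3.14, 3.14]. Speed limits (rad/s): [2.79, 2.79, 3.14, 3.14, 3.14, 3.14].

## Interface

Orientations are given as a rotation vector (axis times angle).
In Python, from bench import telemetry, viewer, r gives the robot as it stands. The module is installed in compiled form; this text tells all that it offers.
- The arm moves only by the tool apply_moves, never from a script. Its arguments are lists of equal length, an entry for each row: "translation": the shift along the tool's x, y, z each as a share of 200 mm, from -1 to 1, a list of three; "delta_rot": the turn, a rotation vector about the tool's x, y, z each as a share of 360 degrees, from -1 to 1, a list of three. In form: {"translation": [[x, y, z], ...], "delta_rot": [[wx, wy, wz], ...]}. A call has 1 to 20 rows; each row is the pose to reach, as a shift and turn from the pose commanded when the call began, along the tool's axes at that moment, turning the shorter way round; what a row does not reach only later rows make up. A row lasts 1/8 s, in which the tool goes at most 62.5 mm and 10.7 degrees, less where a joint would pass 70% of its speed; a pose out of reach is approached as far as the arm can. A call with a number of a shift or a turn outside -1 to 1 is refused whole. A call with a gripper value outside its range is refused whole. "jaw" is the opening, from 0 (shut) to 1 (fully open), set as the call begins (left out, the last holds). The fingers move at their own pace and stop on an object; "newtons" is the grip in N (left out, the last holds). Time passes only in rows, so rows that repeat a pose let the fingers close. It gives the time, the measured TCP pose, the force, the opening and the grip force at its end, in the units of the state.
- telemetry.sense(): the state, without advancing time (a new reading comes with each control period).
- viewer.camera(name): name is "scene" or "top"; returns (picture, depth): 384x512x3 uint8, blue, green, red; 384x512 float32, mm along the optical axis (not along the pixel's ray), 0 where there is no reading.
- viewer.camera_model(name): a dict with "fx", "fy", "cx", "cy" (pixels), "world_to_cam" (4x4, takes a point from world to camera coordinates). Camera axes: x right, y down, z forward; pixel columns grow to the right and rows downward; lengths in mm; the calibration is good to about 2 mm. A picture is of the moment at which its call begins. camera_model takes no time and is no camera call.
- r.close_job(): hands the job in; it is judged then, once.
Trained networks look in the newest picture that a camera, given by its name, has taken for a name from the list of things; names that differ only in an ending like _2 or _b are one class to them, and where a whole thing is asked for, a point or a joint stands for the part that bears it (a point fixed in the world has none). Each returns a list of dicts, best first, with "score" (0 to 1); they miss things now and then, are a little off and sometimes report something else, mostly with a low value. They report only what shows in the picture. A call takes as long as a camera call.
- viewer.find_in(camera, query): "centre" ([x, y, z] in mm, in world coordinates, good to about 4 mm: the middle of the surface that is visible of it).
The state is a dict: "clock": time; "joint_positions": joint angles; "qd": joint speeds; "effort": joint torques, N m; "eef_pos": TCP position; "ee_rot": TCP orientation; "force": force on the tool from outside, world axes, zero at the start; "ft_torque": the same for the moment, N m; "grip_width": finger opening in mm; "finger_force": force on a finger pad.
Only numpy, scipy, OpenCV 4.12 (cv2) and the standard library are available. Lean on these libraries where they do the work, as an engineer would, in place of code of your own. Each camera call takes 0.05 s, during which the arm holds its last target. There are 200 camera calls.

## Working session

There is one attempt and no reset: what is moved stays moved. The work goes in short steps, Python scripts to look and compute and a tool call to move; the robot and the scene stay as the last step left them, time stands still between calls to the robot, and variables do not carry over. Pictures are saved under pics/ and viewed, at most 10 in all, crops included, and the job is handed in when it is done.

Besides the shell and the picture viewer there is one more tool, called after ">>>" by a JSON object that holds its "fn" and its "kwargs". apply_moves: Moves the arm, as the interface text tells. Its arguments: {"type":"object","properties":{"translation":{"type":"array","items":{"type":"array","items":{"type":"number"}}},"delta_rot":{"type":"array","items":{"type":"array","items":{"type":"number"}}},"jaw":{"type":"number"},"newtons":{"type":"number"}},"required":["translation","delta_rot"]}

```bash
mkdir -p pics; python3 - <<'E'
from bench import telemetry, viewer, r
import cv2,numpy as np
ims=[]
for c in("scene","top"):
    p,d=viewer.camera(c); ims.append(p); np.save(c+"_d.npy",d); cv2.imwrite("pics/%s0.png"%c,p)
    m=viewer.camera_model(c); print(c,m['fx'],np.round(np.linalg.inv(m['world_to_cam']),3).tolist())
    for q in("tote_mid","tray","ledge_top","tachograph","roller_cover","cup","tote_mouth"):
        print(q,[(np.round(o['centre']).tolist(),round(o['score'],2)) for o in viewer.find_in(c,q)][:2])
s=telemetry.sense();print({k:np.round(v,3).tolist() for k,v in s.items()})
E
```

```text
scene 465.80980332235544 [[0.24, 0.576, -0.781, 1447.794], [0.971, -0.137, 0.197, -112.411], [0.006, -0.806, -0.592, 744.702], [0.0, 0.0, 0.0, 1.0]]
tote_mid [([587.0, 112.0, 121.0], 0.94)]
tray [([516.0, -183.0, 14.0], 0.67)]
ledge_top [([516.0, -180.0, 13.0], 0.84)]
tachograph [([756.0, 319.0, 46.0], 0.6)]
roller_cover [([786.0, 56.0, 33.0], 0.74)]
cup [([808.0, -151.0, 65.0], 0.67)]
tote_mouth [([587.0, 117.0, 130.0], 0.72)]
top 347.8769538086947 [[-0.137, -0.969, 0.207, 511.137], [-0.991, 0.135, -0.022, 88.047], [-0.007, -0.208, -0.978, 801.937], [0.0, 0.0, 0.0, 1.0]]
tote_mid [([575.0, 134.0, 165.0], 0.6)]
tray [([526.0, -191.0, 3.0], 0.76)]
ledge_top [([525.0, -193.0, 4.0], 0.62)]
tachograph [([728.0, 320.0, 47.0], 0.85)]
roller_cover [([768.0, 56.0, 26.0], 0.75)]
cup [([790.0, -157.0, 58.0], 0.9)]
tote_mouth [([571.0, 129.0, 164.0], 0.65)]
{'clock': 0.8, 'joint_positions': [-1.163, 0.241, 0.005, 1.335, 0.0, 1.571], 'qd': [-0.001, 0.002, 0.0, -0.001, 0.0, 0.0], 'effort': [0.0, -37.215, 25.268, 0.001, -0.0, -0.0], 'eef_pos': [198.291, -458.972, 231.316], 'ee_rot': [-3.076, -0.636, -0.0], 'force': [0.142, -0.2, -0.581], 'ft_torque': [0.018, 0.053, -0.005], 'finger_force': 0.0, 'grip_width': 85.62}
```

View pics/scene0.png

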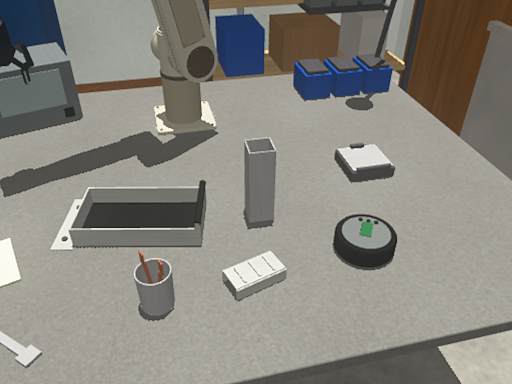

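View pics/top0.png

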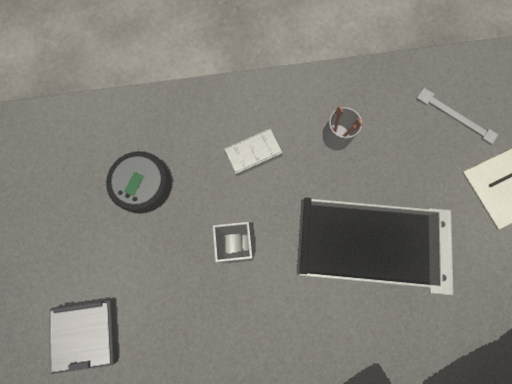

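The scene picture shows the tote standing at (260,180), with the ledge at the tray's right-hand end (203,210). In the top picture the tote's mouth is at about (233,242) with a roller inside, and the black ledge is at (306,237). Next I'll fit both from depth.

```bash
cat > h.py <<'E'
import numpy as np
from bench import telemetry, viewer, r
def cloud(c,d):
    m=viewer.camera_model(c); v,u=np.nonzero(d>0); z=d[v,u]
    P=np.c_[(u-m['cx'])/m['fx']*z,(v-m['cy'])/m['fy']*z,z,np.ones_like(z)]
    return (P@np.linalg.inv(m['world_to_cam']).T)[:,:3]
E
python3 - <<'E'
from h import *
import cv2
for c in("top","scene"):
    P=cloud(c,np.load(c+"_d.npy"))
    def sel(x0,x1,y0,y1,z0,z1): return P[(P[:,0]>x0)&(P[:,0]<x1)&(P[:,1]>y0)&(P[:,1]<y1)&(P[:,2]>z0)&(P[:,2]<z1)]
    for n,b in dict(rim=(480,660,50,200,192,208),toteside=(480,660,50,200,15,185),ledge=(400,680,-60,70,60,80),walls=(400,680,-400,-70,38,56)).items():
        Q=sel(*b)
        if len(Q)<5: print(c,n,len(Q));continue
        R=cv2.minAreaRect(Q[:,:2].astype(np.float32))
        print(c,n,len(Q),np.round(R[0],1),np.round(R[1],1),round(R[2],1),'z',np.round(np.percentile(Q[:,2],[2,50,98]),1),'med',np.round(np.median(Q,0),1))
        if n in('ledge','rim'):
            print(np.round(cv2.boxPoints(R),0).tolist())
E
```

```text
top rim 285 [558.5 122.2] [62.2 62.1] 88.0 z [193.8 200.6 202.7] med [560.6 126.  200.6]
[[526.0, 92.0], [588.0, 90.0], [591.0, 152.0], [529.0, 154.0]]
top toteside 1084 [558.4 121.9] [61.6 61.9] 87.9 z [ 33.9  78.7 180.4] med [564.4 126.6  78.7]
top ledge 589 [561.3 -24.7] [ 15.9 159.8] 77.0 z [66.6 72.4 75.6] med [558.8 -23.4  72.4]
[[482.0, -14.0], [637.0, -51.0], [641.0, -35.0], [485.0, 1.0]]
top walls 926 [ 524.6 -182. ] [264.  164.4] 77.0 z [38.6 49.6 52.6] med [ 520.4 -267.4   49.6]
scene rim 244 [558.3 121.3] [62.2 68.8] 87.6 z [192.2 197.7 201. ] med [563.1 121.1 197.7]
[[523.0, 92.0], [591.0, 89.0], [594.0, 151.0], [525.0, 154.0]]
scene toteside 1934 [558.9 121.4] [63.3 69.8] 88.0 z [ 19.4 113.  182.9] med [587.5 115.9 113. ]
scene ledge 298 [561.6 -25.7] [ 15.9 162.3] 77.0 z [62.8 71.1 75. ] med [574.7 -27.8  71.1]
[[481.0, -15.0], [639.0, -52.0], [642.0, -36.0], [484.0, 0.0]]
scene walls 1122 [ 524.9 -181.8] [266.6 169.6] 77.0 z [38.3 45.7 51.4] med [ 573.  -215.2   45.7]
```

```bash
cat >> h.py <<'E'
from scipy.spatial.transform import Rotation as Ro
O=np.array([561.4,-25.2,0]); YAW=-13.
def tote_pose(c,yaw,phi):                 # centre in world, yaw deg in world, tip deg
    return np.array(c,float),Ro.from_euler('z',yaw,degrees=True)*Ro.from_euler('x',phi,degrees=True)
def w(p): return O+Ro.from_euler('z',YAW,degrees=True).apply(p)   # tray frame -> world
def foot_pivot(d,phi,lift=0,x=0):         # foot's -y edge at y=d on bench
    f=np.radians(phi);c,s=np.cos(f),np.sin(f)
    return tote_pose(w([x,d+31*c-100*s,lift+31*s+100*c]),YAW,phi)
def on_bar(t,phi,clear=0,x=0):            # bar touches -y side t mm from the foot
    f=np.radians(phi);c,s=np.cos(f),np.sin(f);k=8+clear+31
    return tote_pose(w([x,k*c-(100-t)*s,65+k*s+(100-t)*c]),YAW,phi)
B=Ro.from_matrix(np.array([[0,1,0],[1,0,0],[0,0,-1.]]))
def tool(T,h,gam,back=0):                 # grasp h mm above tote's foot, tool tilted gam; back = retreat
    c,R=T; Rt=R*Ro.from_euler('x',gam,degrees=True)*B
    return c+R.apply([0,0,h-100])+Rt.apply([0,0,19-back]),Rt
def rows(poses,start=None):
    s=telemetry.sense(); p0,R0=(np.array(s['eef_pos']),Ro.from_rotvec(s['ee_rot'])) if start is None else start
    for p,R in poses:
        print(np.round(R0.inv().apply(p-p0)/200,3).tolist(),np.round((R0.inv()*R).as_rotvec()/(2*np.pi),3).tolist())
E
python3 - <<'E'
from h import *
s=telemetry.sense(); cur=(np.array(s['eef_pos']),Ro.from_rotvec(s['ee_rot']))
T=tote_pose([558.6,121.9,100],-2,0)
up=tool(T,165,0,120)
print(up[0],tool(T,165,0)[0])
rows([(cur[0]*[1,1,0]+[0,0,266],cur[1]),(np.array([350,-190,266]),up[1]),up])
E
```

```text
[558.6 121.9 266. ] [558.6 121.9 146. ]
[0.0, -0.0, -0.173] [0.0, 0.0, 0.0]
[1.23, -0.934, -0.173] [-0.0, -0.0, -0.18]
[2.806, -1.952, -0.173] [-0.0, -0.0, -0.18]
```

>>> {"fn": "apply_moves", "kwargs": {"translation": [[0.2, -0.1, -0.17], [0.5, -0.34, -0.17], [0.8, -0.55, -0.17], [0.94, -0.65, -0.17]], "delta_rot": [[0, 0, 0], [0, 0, -0.02], [0, 0, -0.04], [0, 0, -0.06]], "jaw": 1, "newtons": 80}}

```text
clock: 1.3
eef_pos: [320.1, -263.5, 265.6]
ee_rot: [2.9, 1.206, 0.001]
force: [0.3, -0.0, 1.1]
grip_width: 85.3
finger_force: 0.0
```

```bash
python3 - <<'E'
from h import *
T=tote_pose([558.6,121.9,100],-2,0)
up=tool(T,165,0,120); s=telemetry.sense(); c=np.array(s['eef_pos']); print(c,s['joint_positions'])
rows([((c+up[0])/2,up[1]),up])
E
```

```text
[ 320.08352319 -263.52114531  265.6264735 ] [-6.88951688e-01  5.61526462e-02 -1.25127906e-01  1.38830536e+00
  2.33265560e-04  1.66426792e+00]
[1.104, -0.256, -0.001] [0.0, 0.0, -0.119]
[2.207, -0.513, -0.002] [0.0, 0.0, -0.119]
```

>>> {"fn": "apply_moves", "kwargs": {"translation": [[0.3, -0.07, 0], [0.6, -0.14, 0], [0.9, -0.21, 0], [1.0, -0.232, 0]], "delta_rot": [[0, 0, -0.02], [0, 0, -0.045], [0, 0, -0.07], [0, 0, -0.09]]}}

```text
clock: 1.8
eef_pos: [429.4, -88.0, 265.4]
ee_rot: [2.443, 1.974, 0.001]
force: [0.1, -0.4, 0.6]
grip_width: 84.9
finger_force: 0.0
```

```bash
python3 - <<'E'
from h import *
T=tote_pose([558.6,121.9,100],-2,0)
rows([tool(T,165,0,120)])
E
```

```text
[1.162, 0.411, -0.002] [0.0, -0.0, -0.028]
```

>>> {"fn": "apply_moves", "kwargs": {"translation": [[0.3, 0.1, 0], [0.6, 0.2, 0], [0.9, 0.32, 0], [1.0, 0.41, 0], [1.0, 0.41, 0]], "delta_rot": [[0, 0, -0.01], [0, 0, -0.02], [0, 0, -0.028], [0, 0, -0.028], [0, 0, -0.028]]}}

```text
clock: 2.42
eef_pos: [552.8, 88.0, 264.2]
ee_rot: [-2.267, -2.174, 0.001]
force: [-0.6, -0.5, -1.2]
grip_width: 85.3
finger_force: 0.0
```

```bash
python3 - <<'E'
from h import *
T=tote_pose([558.6,121.9,100],-2,0)
rows([tool(T,165,0,120),tool(T,165,0,70),tool(T,165,0,0)])
print(telemetry.sense()['joint_positions'])
E
```

```text
[0.17, 0.022, -0.009] [-0.0, 0.0, -0.001]
[0.17, 0.022, 0.241] [-0.0, 0.0, -0.001]
[0.17, 0.022, 0.591] [-0.0, 0.0, -0.001]
[1.57928696e-01 3.52175085e-01 2.43265677e-01 1.46275603e+00
 2.84456195e-05 1.77038972e+00]
```

>>> {"fn": "apply_moves", "kwargs": {"translation": [[0.17, 0.022, 0], [0.17, 0.022, 0], [0.17, 0.022, 0.12], [0.17, 0.022, 0.24], [0.17, 0.022, 0.36], [0.17, 0.022, 0.48], [0.17, 0.022, 0.59], [0.17, 0.022, 0.59], [0.17, 0.022, 0.59]], "delta_rot": [[0, 0, -0.001], [0, 0, -0.001], [0, 0, -0.001], [0, 0, -0.001], [0, 0, -0.001], [0, 0, -0.001], [0, 0, -0.001], [0, 0, -0.001], [0, 0, -0.001]]}}

```text
clock: 3.55
eef_pos: [558.0, 119.4, 148.5]
ee_rot: [2.264, 2.177, 0.002]
force: [-1.0, -0.1, -0.2]
grip_width: 85.7
finger_force: 0.0
```

>>> {"fn": "apply_moves", "kwargs": {"translation": [[0, 0, 0], [0, 0, 0], [0, 0, 0], [0, 0, 0], [0, 0, 0], [0, 0, 0]], "delta_rot": [[0, 0, 0], [0, 0, 0], [0, 0, 0], [0, 0, 0], [0, 0, 0], [0, 0, 0]], "jaw": 0.3, "newtons": 80}}

```text
clock: 4.3
eef_pos: [558.3, 120.2, 148.9]
ee_rot: [2.263, 2.178, 0.003]
force: [-1.8, -1.1, 6.4]
grip_width: 61.0
finger_force: 88.7
```

```bash
python3 - <<'E'
from h import *
s=telemetry.sense(); print(s['eef_pos'],s['force'],s['joint_positions'])
st=(np.array(s['eef_pos']),Ro.from_rotvec(s['ee_rot']))
# grasp height now: tcp+19
h=st[0][2]+19; print('h',h)
A=lambda phi,l: tool(foot_pivot(88,phi,l),h,0)
rows([(st[0]+[0,0,5],st[1]),A(0,5),A(0,0.5)])
print('tip')
rows([A(p,0.5) for p in (0,6,12,18,24,30,35,40,44,47,49.3)],A(0,0.5))
E
```

```text
[558.31725751 120.16630061 148.90242481] [-1.77431057 -1.12770921  6.39030674] [ 2.12108868e-01  4.24569646e-01  4.82439548e-02  1.19213051e+00
 -2.13449060e-04  1.82116419e+00]
h 167.90242481026914
[0.0, 0.0, -0.025] [0.0, 0.0, 0.0]
[-0.141, 0.155, -0.025] [0.0, -0.0, 0.03]
[-0.141, 0.155, -0.002] [0.0, -0.0, 0.03]
tip
[0.0, 0.0, 0.0] [0.0, 0.0, 0.0]
[-0.079, -0.0, -0.012] [0.0, 0.017, 0.0]
[-0.158, 0.0, -0.016] [0.0, 0.033, -0.0]
[-0.238, 0.0, -0.011] [0.0, 0.05, -0.0]
[-0.316, 0.0, 0.001] [0.0, 0.067, -0.0]
[-0.393, 0.0, 0.022] [0.0, 0.083, -0.0]
[-0.455, 0.0, 0.046] [0.0, 0.097, -0.0]
[-0.515, 0.0, 0.075] [0.0, 0.111, -0.0]
[-0.561, 0.0, 0.101] [0.0, 0.122, -0.0]
[-0.594, 0.0, 0.123] [0.0, 0.131, -0.0]
[-0.618, -0.0, 0.142] [0.0, 0.137, 0.0]
```

>>> {"fn": "apply_moves", "kwargs": {"translation": [[0, 0, -0.025], [0, 0, -0.03], [-0.03, 0.04, -0.03], [-0.07, 0.08, -0.03], [-0.11, 0.12, -0.03], [-0.141, 0.155, -0.03], [-0.141, 0.155, -0.03], [-0.141, 0.155, -0.015], [-0.141, 0.155, -0.005], [-0.141, 0.155, -0.002]], "delta_rot": [[0, 0, 0], [0, 0, 0], [0, 0, 0.008], [0, 0, 0.016], [0, 0, 0.024], [0, 0, 0.03], [0, 0, 0.03], [0, 0, 0.03], [0, 0, 0.03], [0, 0, 0.03]]}}

```text
clock: 5.55
eef_pos: [587.2, 91.0, 149.0]
ee_rot: [2.458, 1.956, 0.001]
force: [-4.0, -0.4, 4.4]
grip_width: 61.3
finger_force: 89.9
```

```bash
python3 - <<'E'
from h import *
import cv2
print(telemetry.sense()['eef_pos'],tool(foot_pivot(88,0,0),167.9,0)[0])
p,d=viewer.camera("scene"); cv2.imwrite("pics/scene1.png",p)
P=cloud("scene",d)
Q=P[(abs(P[:,0]-588)<45)&(abs(P[:,1]-91)<50)&(P[:,2]>10)&(P[:,2]<105)]
R=cv2.minAreaRect(Q[:,:2].astype(np.float32)); print(R,w([0,119,0]))
E
```

```text
[587.242889    90.95650404 148.96862636] [588.16917547  90.75003771 148.9       ]
((617.150146484375, 85.59061431884766), (62.11532211303711, 10.47120475769043), 78.59391784667969) [588.16917547  90.75003771   0.        ]
```

View pics/scene1.png

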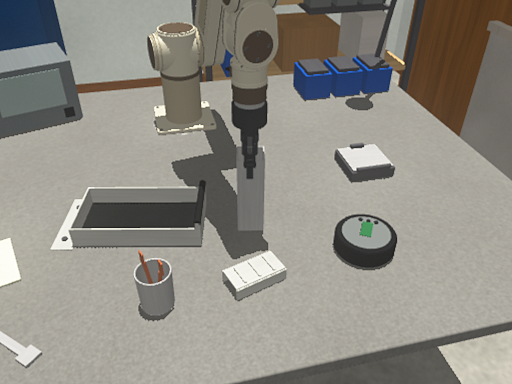

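The scene shows the tote in the gripper at (250,185), standing square to the ledge. The depth fit puts its outer side within 2 mm and 2 degrees of plan, so I'm tipping it now.

>>> {"fn": "apply_moves", "kwargs": {"translation": [[-0.04, 0, -0.007], [-0.079, 0, -0.012], [-0.118, 0, -0.015], [-0.158, 0, -0.016], [-0.198, 0, -0.014], [-0.238, 0, -0.011], [-0.277, 0, -0.006], [-0.316, 0, 0.001], [-0.355, 0, 0.011], [-0.393, 0, 0.022], [-0.425, 0, 0.034], [-0.455, 0, 0.046], [-0.486, 0, 0.06], [-0.515, 0, 0.075], [-0.54, 0, 0.088], [-0.561, 0, 0.101], [-0.578, 0, 0.112], [-0.594, 0, 0.123], [-0.594, 0, 0.123]], "delta_rot": [[0, 0.008, 0], [0, 0.017, 0], [0, 0.025, 0], [0, 0.033, 0], [0, 0.042, 0], [0, 0.05, 0], [0, 0.058, 0], [0, 0.067, 0], [0, 0.075, 0], [0, 0.083, 0], [0, 0.09, 0], [0, 0.097, 0], [0, 0.104, 0], [0, 0.111, 0], [0, 0.117, 0], [0, 0.122, 0], [0, 0.127, 0], [0, 0.131, 0], [0, 0.131, 0]]}}

```text
clock: 7.98
eef_pos: [561.1, -25.7, 122.6]
ee_rot: [-1.955, -1.553, -0.853]
force: [0.6, 0.6, -6.5]
grip_width: 61.6
finger_force: 89.3
```

```bash
python3 - <<'E'
from h import *
import cv2
s=telemetry.sense()
e=tool(foot_pivot(88,47,0.5),167.9,0)
print(s['eef_pos'],e[0],s['ee_rot'],e[1].as_rotvec(),s['force'],s['joint_positions'])
rows([tool(foot_pivot(88,p,0),167.9,0) for p in (48,49.3,50.5)],e)
p,d=viewer.camera("scene"); cv2.imwrite("pics/scene2.png",p)
E
```

```text
[561.06074496 -25.74646486 122.5851157 ] [561.45474926 -24.9628549  124.72152056] [-1.95456175 -1.55320598 -0.85294855] [-1.95586285 -1.55576356 -0.85043337] [ 0.63572588  0.64538415 -6.46612784] [-0.44330656  0.57687162 -0.06037212  1.16060118  0.7984866   1.25920549]
[-0.015, -0.0, -0.001] [-0.0, 0.003, 0.0]
[-0.032, -0.0, -0.004] [-0.0, 0.006, 0.0]
[-0.048, 0.0, -0.006] [0.0, 0.01, 0.0]
```

View pics/scene2.png

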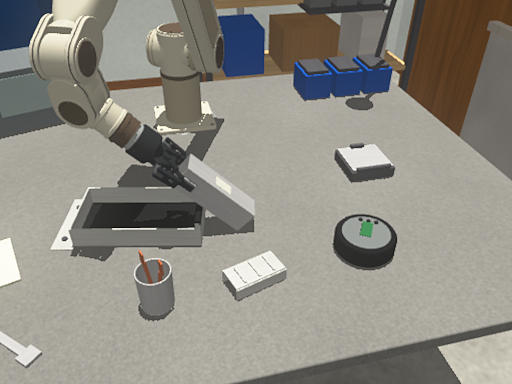

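The tote leans at (222,190) with its mouth toward the tray and its foot on the bench at about (235,225). I'll ease it the last degrees onto the bar.

>>> {"fn": "apply_moves", "kwargs": {"translation": [[-0.008, 0, 0.003], [-0.015, 0, 0.004], [-0.024, 0, 0.004], [-0.032, 0, 0.004], [-0.032, 0, 0.004], [-0.032, 0, 0.004]], "delta_rot": [[0, 0.002, 0], [0, 0.003, 0], [0, 0.005, 0], [0, 0.006, 0], [0, 0.006, 0], [0, 0.006, 0]]}}

```text
clock: 8.78
eef_pos: [560.2, -28.8, 118.6]
ee_rot: [-1.927, -1.532, -0.886]
force: [-2.8, -5.0, 3.5]
grip_width: 61.2
finger_force: 90.2
```

```bash
cat >> h.py <<'E'
def side(d,cam="scene"):                  # tote outline in tray y,z from points of its outer +x side
    P=cloud(cam,d); Q=Ro.from_euler('z',-YAW,degrees=True).apply(P-O)
    return Q
E
python3 - <<'E'
from h import *
import cv2
s=telemetry.sense(); print(s['eef_pos'],s['force'])
p,d=viewer.camera("scene"); Q=side(d)
q=Q[(abs(Q[:,0]-31)<5)&(Q[:,1]>-10)&(Q[:,1]<150)&(Q[:,2]>3)&(Q[:,2]<175)]
R=cv2.minAreaRect(q[:,1:].astype(np.float32)); print(len(q),R, np.round(cv2.boxPoints(R)).tolist(), np.median(q[:,0]))
E
```

```text
[560.24359532 -28.82377162 118.58850014] [-2.81920863 -5.00291181  3.47508138]
1490 ((40.755043029785156, 52.78668212890625), (111.28379821777344, 225.63800048828125), 49.143775939941406) [[-81.0, 85.0], [90.0, -63.0], [162.0, 21.0], [-8.0, 169.0]] 29.66300112001194
```

>>> {"fn": "apply_moves", "kwargs": {"translation": [[0, 0, 0], [0, 0, 0], [0, 0, 0], [0, 0, 0], [0, 0, 0], [0, 0, -0.1], [0, 0, -0.25], [0, 0, -0.45], [0, 0, -0.65], [0, 0, -0.65]], "delta_rot": [[0, 0, 0], [0, 0, 0], [0, 0, 0], [0, 0, 0], [0, 0, 0], [0, 0, 0], [0, 0, 0], [0, 0, 0], [0, 0, 0], [0, 0, 0]], "jaw": 1}}

```text
clock: 10.07
eef_pos: [538.8, -127.4, 204.3]
ee_rot: [-1.931, -1.534, -0.888]
force: [0.7, -0.6, -0.7]
grip_width: 85.6
finger_force: 0.0
```

```bash
python3 - <<'E'
from h import *
import cv2
s=telemetry.sense(); print(s['eef_pos'],s['force'],s['joint_positions'])
p,d=viewer.camera("scene"); cv2.imwrite("pics/scene3.png",p); np.save("d3.npy",d); Q=side(d)
q=Q[(Q[:,0]>26)&(Q[:,0]<36)&(Q[:,1]>-120)&(Q[:,1]<140)&(Q[:,2]>6)&(Q[:,2]<190)]
# keep side points above the ledge line only
q=q[(q[:,2]>76)|(q[:,1]>14)]
R=cv2.minAreaRect(q[:,1:].astype(np.float32)); print(len(q),R, np.round(cv2.boxPoints(R)).tolist(), np.median(q[:,0]))
p,d=viewer.camera("top"); Qt=side(d); np.save("d3t.npy",d)
t=Qt[(abs(Qt[:,0])<36)&(Qt[:,1]>-120)&(Qt[:,1]<140)&(Qt[:,2]>76)&(Qt[:,2]<190)]
R=cv2.minAreaRect(t[:,:2].astype(np.float32)); print(R)
E
```

```text
[ 538.84510115 -127.41641087  204.27217932] [ 0.67967843 -0.56675123 -0.66150217] [-0.62588765  0.60251145  0.18337052  1.56891496  0.77517037  1.00075685]
1893 ((32.820770263671875, 87.74164581298828), (65.86578369140625, 201.83331298828125), 50.08073806762695) [[-66.0, 127.0], [89.0, -2.0], [131.0, 48.0], [-23.0, 178.0]] 30.06585381511102
((0.0, 0.0), (0.0, 0.0), 0.0)
```

View pics/scene3.png

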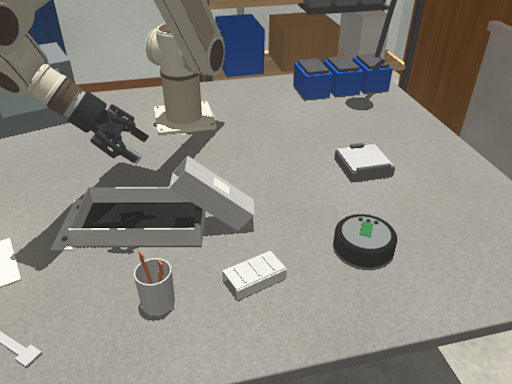

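The tote leans freely at (215,193) and the gripper is clear. The fit gives 50 degrees, foot edge 89 mm from the ledge, centred. Next is the low grasp, from the +y side.

```bash
python3 - <<'E'
from h import *
T=foot_pivot(89,50,0,-1)
pre=tool(T,45,-90,130); g=tool(T,45,-90,0); print(pre[0],g[0],g[1].as_rotvec())
s=telemetry.sense(); c=np.array(s['eef_pos']); R=Ro.from_rotvec(s['ee_rot'])
up=c+[0,0,110]; mid=np.array([585,60,300.]); Rm=tool(T,45,-50)[1]
rows([(up,R),(mid,Rm),pre])
E
```

```text
[593.22435761 117.0918487  137.70375336] [574.42691005  35.67115806  38.11797575] [ 2.04160139  1.62396307 -0.74308214]
[0.417, 0.0, -0.359] [0.0, 0.0, 0.0]
[0.993, 0.021, 0.404] [0.0, -0.137, -0.0]
[0.565, -0.003, 1.151] [0.0, -0.248, -0.0]
```

>>> {"fn": "apply_moves", "kwargs": {"translation": [[0.2, 0, -0.18], [0.417, 0, -0.359], [0.6, 0.01, -0.11], [0.8, 0.015, 0.15], [0.99, 0.02, 0.4], [0.99, 0.02, 0.4], [0.99, 0.02, 0.4], [0.99, 0.02, 0.4]], "delta_rot": [[0, 0, 0], [0, -0.02, 0], [0, -0.05, 0], [0, -0.08, 0], [0, -0.11, 0], [0, -0.137, 0], [0, -0.137, 0], [0, -0.137, 0]]}}

```text
clock: 11.18
eef_pos: [583.8, 59.7, 299.3]
ee_rot: [-2.456, -1.956, 0.002]
force: [-0.6, -0.2, 0.0]
grip_width: 85.4
finger_force: 0.0
```

```bash
python3 - <<'E'
from h import *
T=foot_pivot(89,50,0,-1)
s=telemetry.sense(); print(s['joint_positions'])
pre=tool(T,45,-90,130)
rows([(pre[0]+[0,0,130],pre[1]),pre])
E
```

```text
[1.01343170e-01 4.09320423e-01 4.16894968e-01 1.58039510e+00
 1.07921661e-03 1.89798462e+00]
[0.29, -0.018, 0.158] [-0.0, -0.111, 0.0]
[0.29, -0.016, 0.808] [-0.0, -0.111, 0.0]
```

>>> {"fn": "apply_moves", "kwargs": {"translation": [[0.1, -0.01, 0.05], [0.2, -0.017, 0.1], [0.29, -0.017, 0.16], [0.29, -0.017, 0.16], [0.29, -0.017, 0.3], [0.29, -0.017, 0.46], [0.29, -0.016, 0.62], [0.29, -0.016, 0.75], [0.29, -0.016, 0.808], [0.29, -0.016, 0.808], [0.29, -0.016, 0.808]], "delta_rot": [[0, -0.025, 0], [0, -0.05, 0], [0, -0.08, 0], [0, -0.111, 0], [0, -0.111, 0], [0, -0.111, 0], [0, -0.111, 0], [0, -0.111, 0], [0, -0.111, 0], [0, -0.111, 0], [0, -0.111, 0]]}}

```text
clock: 12.55
eef_pos: [595.0, 115.9, 140.2]
ee_rot: [2.044, 1.623, -0.74]
force: [0.5, 0.7, 0.3]
grip_width: 85.4
finger_force: 0.0
```

```bash
python3 - <<'E'
from h import *
T=foot_pivot(89,50,0,-1)
s=telemetry.sense(); print(s['joint_positions'])
rows([tool(T,45,-90,b) for b in (130,60,0)])
E
```

```text
[ 0.4462559   0.86556319  0.5936794   1.77888145 -0.52551635  2.37704918]
[0.011, -0.01, 0.007] [0.0, -0.0, -0.0]
[0.011, -0.01, 0.357] [0.0, -0.0, -0.0]
[0.01, -0.01, 0.657] [0.0, -0.0, -0.0]
```

>>> {"fn": "apply_moves", "kwargs": {"translation": [[0.01, -0.01, 0], [0.01, -0.01, 0.12], [0.01, -0.01, 0.24], [0.01, -0.01, 0.36], [0.01, -0.01, 0.46], [0.01, -0.01, 0.56], [0.01, -0.01, 0.65], [0.01, -0.01, 0.65], [0.01, -0.01, 0.65]], "delta_rot": [[0, 0, 0], [0, 0, 0], [0, 0, 0], [0, 0, 0], [0, 0, 0], [0, 0, 0], [0, 0, 0], [0, 0, 0], [0, 0, 0]]}}

```text
clock: 13.68
eef_pos: [574.7, 37.7, 39.0]
ee_rot: [2.042, 1.624, -0.74]
force: [0.1, -0.5, 0.2]
grip_width: 85.5
finger_force: 0.0
```

>>> {"fn": "apply_moves", "kwargs": {"translation": [[0, 0, 0], [0, 0, 0], [0, 0, 0], [0, 0, 0], [0, 0, 0], [0, 0, 0]], "delta_rot": [[0, 0, 0], [0, 0, 0], [0, 0, 0], [0, 0, 0], [0, 0, 0], [0, 0, 0]], "jaw": 0.3, "newtons": 110}}

```text
clock: 14.42
eef_pos: [575.0, 38.1, 39.2]
ee_rot: [2.042, 1.625, -0.738]
force: [0.6, 5.3, 6.0]
grip_width: 60.9
finger_force: 118.2
```

```bash
python3 - <<'E'
from h import *
import cv2
s=telemetry.sense(); st=(np.array(s['eef_pos']),Ro.from_rotvec(s['ee_rot']))
g=tool(foot_pivot(89,50,0,-1),45,-90,0); print(st[0]-g[0],(st[1].inv()*g[1]).as_rotvec(True),s['joint_positions'])
p,d=viewer.camera("scene"); cv2.imwrite("pics/scene4.png",p); Q=side(d)
t0=(89*np.sin(np.radians(50))+65*np.cos(np.radians(50))); print(t0)
for phi,t,c in [(50,t0,0),(52,t0-2,2),(56,t0-5,3),(60,t0-8,3),(65,100,3),(70,96,3),(75,92,3),(80,88,3),(85,84,3),(90,80,3),(95,77,3),(100,74,3),(105,71,3),(110,68,3),(115,66,3),(118,65,3),(120,64,2),(121,64,0)]:
    print(phi,end=' '); rows([tool(on_bar(t,phi,c,-1),45,-90)],g)
E
```

```text
[0.53288659 2.40974313 1.03973342] [ 0.14058047 -0.13894409 -0.02919835] [ 0.35313702  0.84027629  0.26737208  1.4248413  -0.56740523  2.27668552]
109.9591500672141
50 [-0.0, -0.0, -0.003] [0.0, 0.0, 0.0]
52 [-0.014, 0.0, -0.024] [0.0, 0.006, -0.0]
56 [-0.039, 0.0, -0.049] [-0.0, 0.017, -0.0]
60 [-0.064, 0.0, -0.066] [0.0, 0.028, -0.0]
65 [-0.089, 0.0, -0.085] [-0.0, 0.042, 0.0]
70 [-0.125, 0.0, -0.098] [0.0, 0.056, -0.0]
75 [-0.16, 0.0, -0.106] [-0.0, 0.069, -0.0]
80 [-0.196, 0.0, -0.11] [0.0, 0.083, -0.0]
85 [-0.231, 0.0, -0.109] [0.0, 0.097, -0.0]
90 [-0.265, 0.0, -0.104] [0.0, 0.111, 0.0]
95 [-0.293, 0.0, -0.097] [0.0, 0.125, -0.0]
100 [-0.32, 0.0, -0.088] [0.0, 0.139, -0.0]
105 [-0.344, 0.0, -0.075] [-0.0, 0.153, -0.0]
110 [-0.367, 0.0, -0.06] [0.0, 0.167, -0.0]
115 [-0.385, 0.0, -0.047] [0.0, 0.181, 0.0]
118 [-0.394, 0.0, -0.039] [0.0, 0.189, 0.0]
120 [-0.396, 0.0, -0.03] [0.0, 0.194, -0.0]
121 [-0.388, -0.0, -0.025] [0.0, 0.197, 0.0]
```

View pics/scene4.png

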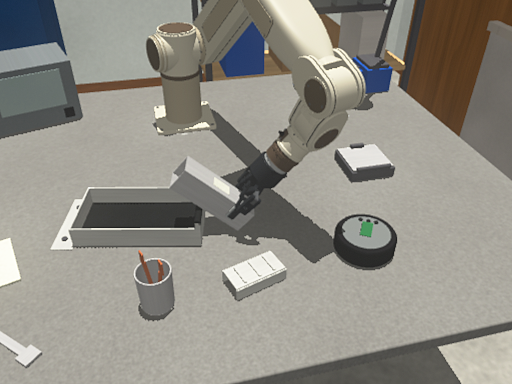

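The fingers straddle the tote's lower end at (240,203) and the tote still leans. I'm finishing the tip, first up to level.

>>> {"fn": "apply_moves", "kwargs": {"translation": [[-0.007, 0, -0.013], [-0.014, 0, -0.024], [-0.026, 0, -0.037], [-0.039, 0, -0.049], [-0.051, 0, -0.058], [-0.064, 0, -0.066], [-0.076, 0, -0.076], [-0.089, 0, -0.085], [-0.107, 0, -0.092], [-0.125, 0, -0.098], [-0.142, 0, -0.102], [-0.16, 0, -0.106], [-0.178, 0, -0.108], [-0.196, 0, -0.11], [-0.214, 0, -0.11], [-0.231, 0, -0.109], [-0.248, 0, -0.107], [-0.265, 0, -0.104], [-0.265, 0, -0.104]], "delta_rot": [[0, 0.003, 0], [0, 0.006, 0], [0, 0.011, 0], [0, 0.017, 0], [0, 0.022, 0], [0, 0.028, 0], [0, 0.035, 0], [0, 0.042, 0], [0, 0.049, 0], [0, 0.056, 0], [0, 0.062, 0], [0, 0.069, 0], [0, 0.076, 0], [0, 0.083, 0], [0, 0.09, 0], [0, 0.097, 0], [0, 0.104, 0], [0, 0.111, 0], [0, 0.111, 0]]}}

```text
clock: 16.85
eef_pos: [567.3, 9.0, 88.3]
ee_rot: [2.46, 1.953, -0.001]
force: [0.1, -0.2, -6.8]
grip_width: 60.9
finger_force: 127.9
```

```bash
python3 - <<'E'
from h import *
import cv2
s=telemetry.sense(); st=(np.array(s['eef_pos']),Ro.from_rotvec(s['ee_rot']))
g=tool(on_bar(80,90,3,-1),45,-90); print(st[0]-g[0],(st[1].inv()*g[1]).as_rotvec(True),s['joint_positions'])
p,d=viewer.camera("scene"); cv2.imwrite("pics/scene5.png",p); Q=side(d)
q=Q[(Q[:,0]>24)&(Q[:,0]<36)&(Q[:,1]>-140)&(Q[:,1]<10)&(Q[:,2]>60)&(Q[:,2]<160)]
for a,b in((-120,-90),(-90,-60),(-60,-30)):
    k=q[(q[:,1]>a)&(q[:,1]<b)]; print(a,len(k),np.percentile(k[:,2],[2,98]) if len(k) else '')
for phi,t,c in [(92.5,79,3),(95,77,3),(97.5,76,3),(100,74,3),(102.5,72,3),(105,71,3),(107.5,70,3),(110,68,3),(112.5,67,3),(115,66,3),(118,65,3),(120,64,2),(121,64,0)]:
    print(phi,end=' '); rows([tool(on_bar(t,phi,c,-1),45,-90)],g)
E
```

```text
[-1.02293715 -0.15838469  0.26645389] [-0.00453106  0.04768029 -0.09947792] [ 1.62320082e-02  4.70545532e-01 -4.85409995e-02  1.05198757e+00
 -7.88425120e-04  1.81565746e+00]
-120 293 [ 76.35780259 137.64158306]
-90 297 [ 75.33511646 137.07407623]
-60 299 [ 75.67616529 137.48053698]
92.5 [-0.01, 0.0, -0.007] [0.0, 0.007, -0.0]
95 [-0.026, 0.0, -0.014] [0.0, 0.014, -0.0]
97.5 [-0.036, 0.0, -0.019] [0.0, 0.021, 0.0]
100 [-0.052, 0.0, -0.023] [0.0, 0.028, -0.0]
102.5 [-0.068, 0.0, -0.026] [0.0, 0.035, -0.0]
105 [-0.079, 0.0, -0.03] [0.0, 0.042, -0.0]
107.5 [-0.09, 0.0, -0.032] [0.0, 0.049, 0.0]
110 [-0.106, 0.0, -0.032] [0.0, 0.056, -0.0]
112.5 [-0.117, 0.0, -0.033] [-0.0, 0.062, 0.0]
115 [-0.128, 0.0, -0.034] [0.0, 0.069, 0.0]
118 [-0.141, 0.0, -0.033] [0.0, 0.078, 0.0]
120 [-0.148, 0.0, -0.028] [0.0, 0.083, -0.0]
121 [-0.145, -0.0, -0.02] [0.0, 0.086, -0.0]
```

>>> {"fn": "apply_moves", "kwargs": {"translation": [[-0.01, 0, -0.007], [-0.026, 0, -0.014], [-0.036, 0, -0.019], [-0.052, 0, -0.023], [-0.068, 0, -0.026], [-0.068, 0, -0.026], [-0.068, 0, -0.026], [-0.068, 0, -0.026], [-0.068, 0, -0.026], [-0.068, 0, -0.026], [-0.068, 0, -0.026], [-0.068, 0, -0.026], [-0.068, 0, -0.026], [-0.068, 0, -0.026]], "delta_rot": [[0, 0.007, 0], [0, 0.014, 0], [0, 0.021, 0], [0, 0.028, 0], [0, 0.035, 0], [0, 0.035, 0], [0, 0.035, 0], [0, 0.035, 0], [0, 0.035, 0], [0, 0.035, 0], [0, 0.035, 0], [0, 0.035, 0], [0, 0.035, 0], [0, 0.035, 0]]}}

```text
clock: 18.65
eef_pos: [566.5, -4.4, 95.0]
ee_rot: [-2.348, -1.868, -0.258]
force: [-1.0, -8.0, 4.4]
grip_width: 60.6
finger_force: 135.8
```

```bash
python3 - <<'E'
from h import *
import cv2
p,d=viewer.camera("scene"); q,dt=viewer.camera("top")
cv2.imwrite("pics/both6.png",np.hstack([p[120:300,20:300],q[150:330,200:480]]))
g=tool(on_bar(72,102.5,3,-1),45,-90); s=telemetry.sense()
print(np.array(s['eef_pos'])-g[0],s['force'])
for c in("scene","top"): print([(np.round(Ro.from_euler('z',-YAW,degrees=True).apply(np.array(o['centre'])-O)).tolist(),round(o['score'],2)) for o in viewer.find_in(c,"roller0_mid")])
for phi,t,c in [(105,71,3),(107.5,70,3),(110,68,3),(112.5,67,3),(115,66,3),(118,65,3),(119,64,2),(120,64,1)]:
    print(phi,end=' '); rows([tool(on_bar(t,phi,c,-1),45,-90)],g)
E
```

```text
[ 1.26757166 -0.25813705  1.73053498] [-1.99938686 -6.76397329  5.4712361 ]
[([20.0, -222.0, 38.0], 0.69)]
[]
105 [-0.01, -0.0, -0.006] [0.0, 0.007, -0.0]
107.5 [-0.02, 0.0, -0.01] [0.0, 0.014, 0.0]
110 [-0.036, -0.0, -0.014] [0.0, 0.021, 0.0]
112.5 [-0.047, -0.0, -0.017] [-0.0, 0.028, 0.0]
115 [-0.057, -0.0, -0.02] [-0.0, 0.035, 0.0]
118 [-0.069, -0.0, -0.023] [0.0, 0.043, 0.0]
119 [-0.075, -0.0, -0.017] [-0.0, 0.046, 0.0]
120 [-0.076, -0.0, -0.014] [0.0, 0.049, -0.0]
```

View pics/both6.png

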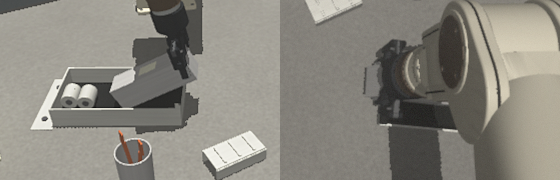

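The rollers lie side by side at the tray's far end, around (70,96) and (88,96) in the left half. The tote swung mouth-down in the pads, so I'm measuring where it is.

```bash
python3 - <<'E'
from h import *
import cv2
p,d=viewer.camera("scene"); Q=side(d)
q=Q[(Q[:,0]>24)&(Q[:,0]<36)&(Q[:,1]>-190)&(Q[:,1]<75)&(Q[:,2]>52)&(Q[:,2]<190)]
for a in range(-170,70,20):
    k=q[(q[:,1]>a)&(q[:,1]<a+8)]; print(a+4,len(k),np.round(np.percentile(k[:,2],[3,97])) if len(k) else '')
E
```

```text
-166 1 [60. 60.]
-146 26 [53. 71.]
-126 38 [54. 81.]
-106 48 [53. 91.]
-86 60 [ 53. 100.]
-66 73 [ 55. 110.]
-46 86 [ 55. 120.]
-26 89 [ 63. 131.]
-6 69 [ 73. 120.]
14 50 [ 84. 188.]
34 38 [ 94. 121.]
54 0
```

The tote is at about 27° below level, carried by the bar about 56 mm from the foot, with its mouth practically on the floor. I'll release it there and retreat.

>>> {"fn": "apply_moves", "kwargs": {"translation": [[0, 0, 0], [0, 0, 0], [0, 0, 0], [0, 0, 0], [0, 0, 0], [0, 0, -0.08], [0, 0, -0.2], [0, 0, -0.4], [0, 0, -0.65], [0, 0, -0.9], [0, 0, -0.9]], "delta_rot": [[0, 0, 0], [0, 0, 0], [0, 0, 0], [0, 0, 0], [0, 0, 0], [0, 0, 0], [0, 0, 0], [0, 0, 0], [0, 0, 0], [0, 0, 0], [0, 0, 0]], "jaw": 1}}

```text
clock: 20.27
eef_pos: [558.4, -42.5, 275.3]
ee_rot: [-2.349, -1.868, -0.271]
force: [-0.6, -0.3, -0.2]
grip_width: 85.2
finger_force: 0.0
```

```bash
python3 - <<'E'
from h import *
import cv2
print(telemetry.sense()['force'])
p,d=viewer.camera("scene"); cv2.imwrite("pics/scene7.png",p); Q=side(d)
q=Q[(Q[:,0]>24)&(Q[:,0]<36)&(Q[:,1]>-190)&(Q[:,1]<75)&(Q[:,2]>52)&(Q[:,2]<190)]
for a in range(-170,70,20):
    k=q[(q[:,1]>a)&(q[:,1]<a+8)]; print(a+4,len(k),np.round(np.percentile(k[:,2],[3,97])) if len(k) else '')
for n in("tachograph","roller_cover","cup","roller0_mid"): print(n,[np.round(o['centre']).tolist() for o in viewer.find_in("scene",n)])
E
```

```text
[-0.62479027 -0.29876072 -0.22814352]
-166 0 
-146 25 [53. 68.]
-126 36 [54. 79.]
-106 48 [53. 90.]
-86 60 [ 55. 100.]
-66 69 [ 55. 110.]
-46 88 [ 55. 120.]
-26 88 [ 63. 130.]
-6 94 [ 72. 141.]
14 96 [ 84. 151.]
34 34 [ 93. 119.]
54 0 
tachograph [[757.0, 313.0, 51.0]]
roller_cover [[787.0, 58.0, 31.0]]
cup [[808.0, -154.0, 65.0]]
roller0_mid [[530.0, -247.0, 36.0]]
```

View pics/scene7.png

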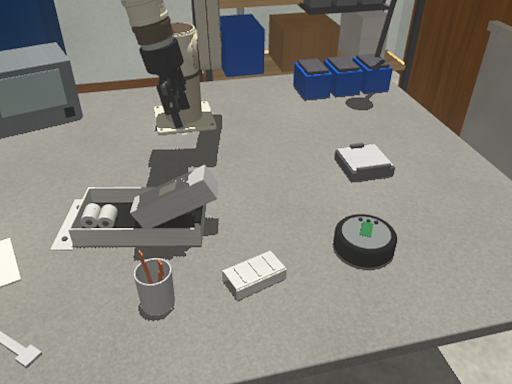

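The tote lies over the ledge at (175,195), mouth down in the tray. Both rollers are clear of it at (91,215) and (107,215), the bystanders haven't moved, and the arm is clear.

```bash
python3 -c "
from bench import r
print(r.close_job())"
```

```text
the job is handed in; nothing more can be done
None
```

The job is handed in at about 20 s: the tote was leaned on the ledge and let go, then regripped near the foot and tipped, and it now lies mouth down over the ledge with both rollers in the tray clear of its mouth and the other things undisturbed; before tipping I lifted it a few mm to centre and square it to the ledge.

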